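Fetch the saddle pad from the drawer and drape it over the work rest

TASK

I want to lean a carving on the work rest. Pull the drawer of the small wooden chest all the way out to its stop, take the red saddle pad out of it and drape the pad astride the rest's wooden bar, square on it, seated fully down and about midway between the posts; set it down, do not drop it. Leave the drawer fully out and leave the wax tin, the offcut and the glue bottle where they are.

Things in the scene. Friction and masses are not known exactly. Their poses are not given: they have to be found in the camera images.
- chest: Fixed wooden chest, 240 deep (x) x 220 wide (y) x 183 mm high. Origin: centre of its underside; front faces its own -x, at x = -120 mm. Its dark top board (165 to 183 mm high) overhangs the front to x = -162 mm, right over the drawer's knob: reach the knob with a tilted tool, fingers pointing down and forward (own +x). Above the drawer: an open pigeonhole (92 to 165 mm high) with two blocks.
- drawer (a joint): Drawer of the chest, low in its front; 0 = shut, grows as it slides out along the chest's -x, 0.18 m = at its stop; stays where left. Light front board 216 wide, 66 high, 15 mm thick; inside 196 long (x), 178 mm wide. Heights above the table: inner floor 20, side rims 66, front board's top 80 mm. A whetstone (50 x 150 x 22 mm) lies loose across its back.
- knob (a point): Grip point of the drawer's brass knob, moves with the drawer: on the knob's axis, 35 mm in front of the drawer's face, 58 mm above the table. Head: disc of 28 mm diameter, 27 to 43 mm in front of the face; neck 12 mm thick. Axes are the chest's: x points into the chest, y level along its front.
- pad: Red rigid saddle pad, an upside-down U: 64 long (own x) x 46 wide (own y) x 50 mm high, 0.12 kg, standing on its two legs in the front part of the drawer. Crown 6 mm thick; legs 5 mm thick, so 36 mm between them, open at both ends along x. Origin: centre of its underside, between the feet of the legs; z up.
- pad_crown (a point): Centre of the underside of the pad's crown, 44 mm above the pad's origin: the face that rests on the bar.
- rest: Wooden work rest, fixed: foot board 110 (x) x 240 (y) x 16 mm, two posts (45 x 22 mm) centred at y = +-105 mm, and a horizontal bar along its own y, 20 thick (x), 34 high, 240 mm long, with its top 150 mm above the table. Between the posts 188 mm of bar are clear. Origin: centre of the foot board's underside.
- rest_mid (a point): Middle of the bar's top face, 150 mm above the table; axes as rest.
- wax_tin: Blue round tin, 68 mm diameter, 25 mm high, on the table behind the rest. Origin: centre of its underside. Not to be disturbed.
- offcut: Small wooden block, 45 (x) x 90 (y) x 28 mm high, on the table in front of the rest. Origin: centre of its underside. Not to be disturbed.
- glue_bottle: Cream glue bottle lying on the chest's top board, 37 mm thick, 140 mm long. Origin: centre of its underside. Not to be disturbed.

How it is judged:
By the outcome, as a careful person would: the job done as asked, in the order asked, and still so for the second after the job is handed in, with the robot touching nothing.
It also fails if it takes over 61 s, if anything falls off the work surface, if the arm or the gripper's body presses on something with over 40 N, if the wrist force passes 120 N, or if a joint passes its speed limit or range.

ROBOT

A 6-joint arm with a two-finger parallel gripper is mounted at the origin on a cart in front of the work surface, level with it; the furniture and walls round the work are solid. World frame = base frame: x ahead of the robot, y to its left, z up, the work surface at z = 0. Lengths are in m, angles in degrees, forces in N, time in s.
With the tool pointing down it reaches from about 0.375 to 0.75 m from the base axis. Payload 9 kg.
Tool frame: the origin (TCP) lies where the fingers leave the gripper's body, on its centre line; the fingertips stand 73 mm ahead of it and the grasp point (between the pads) lies 54 mm ahead of it (robot.tip_reach is the distance from the TCP to the fingertips, in m); z points along the fingers, y is the line along which they close (so a half turn about z gives the same grasp; the last joint's range is limited). The gripper opens to 85 mm and grips with 20 to 120 N. Pads are 22 mm wide; open, the fingers measure 114 mm over their backs; the gripper's body (76 mm by 85 mm) begins 54 mm behind the grasp point. The pads swing forward as they close: fully open they stand 13 mm farther back than shut.
Start: joints at [-84.036, 5.964, 5.575, 89.605, 0, 77.527], TCP at [0.19, -0.569, 0.304] pointing down, gripper open.
Joint ranges: [-171.21, 171.21], [-48.23, 106.86], [-62.78, 66.21], [-105.2, 120.99], [-86.42, 89.51], [-180, 180]. Speed limits (degrees/s): [127.2, 127.2, 147.25, 180, 180, 180].

INTERFACE

Orientations are given as [roll, pitch, yaw] about the fixed x, y, z axes, in that order (R = Rz(yaw) Ry(pitch) Rx(roll)).
In Python, from plant import robot gives the robot as it stands. Calls block until the motion is done:
- robot.move_pose(position, orientation): joint-space move of the TCP to a pose.
- robot.line_to(position, vel=0.15, rotation=None, guard=None): straight line of the TCP; rotation=None keeps the orientation; vel is the mean speed in m/s. With guard (N) it stops when the force on the tool has changed by that much, and returns True; else False.
- robot.goto_joints(angles): joint-space move.
- robot.set_gripper(opening): finger opening in m; the grip force is fixed at half the most; returns when the fingers have stopped.
- robot.pause(seconds).
- robot.ik(position, orientation): joint angles nearest the present ones, or None.
- robot.observe(): the state.
- robot.grab_frame(name): name is "scene" or "top"; returns the picture (400x640x3 uint8, blue, green, red); there is no depth.
- robot.get_calibration(name): a dict with "vertical_fov" (degrees; the focal length in pixels is half the picture's height over the tangent of half this angle, whatever the lens; pixels are square), "cx", "cy" (the principal point, pixels), "rvec" (rotation vector, rad) and "tvec" (3), from world to camera coordinates, as OpenCV has them. Camera axes: x right, y down, z forward; pixel columns grow to the right and rows downward; lengths in m; the calibration is good to about 2 mm. A picture is of the moment at which its call begins. get_calibration takes no time and is no camera call.
A pose or a line that the arm cannot do raises robot.IKError and nothing moves.
- robot.job_done(): hands the job in; it is judged then, once.
The state is a dict: "time": time; "q": joint angles; "qvel": joint speeds; "joint_torque": joint torques, N m; "tool_pos": TCP position; "tcp_rot": TCP orientation; "ft_force": force on the tool from outside, world axes, zero at the start; "torque": the same for the moment, N m; "gripper_width": finger opening in m; "gripper_force": force on a finger pad.
Only numpy, scipy, OpenCV 4.12 (cv2) and the standard library are available. Lean on these libraries where they do the work, as an engineer would, in place of code of your own. Each camera call takes 0.05 s, during which the arm holds its last target. There are 200 camera calls.

## Working session

There is one attempt and no reset: what is moved stays moved. The work goes in short steps, each a Python script; the robot and the scene stay as the last script left them, time stands still between calls to the robot, and variables do not carry over. Pictures are saved under pics/ and viewed, at most 10 in all, crops included, and the job is handed in when it is done.

```bash
mkdir -p pics; ls; python3 - <<'E'
from plant import robot
import cv2
for n in("scene","top"):
    im=robot.grab_frame(n); cv2.imwrite(f"pics/{n}0.png",im); print(n,robot.get_calibration(n))
o=robot.observe(); print(o["time"],o["tool_pos"],o["tcp_rot"],o["ft_force"])
E
```

```text
pics
scene {'vertical_fov': 50.051300676322334, 'cx': 316.9732886225519, 'cy': 204.14103870322398, 'rvec': array([ 2.00255548,  0.18175426, -0.08564888]), 'tvec': array([-0.50791024,  0.08523792,  1.50459971])}
top {'vertical_fov': 54.58267975690408, 'cx': 319.24129474672407, 'cy': 194.25615692896352, 'rvec': array([ 1.89703473, -1.7542185 ,  0.59815931]), 'tvec': array([0.01389789, 0.49176327, 1.1430321 ])}
0.1 [ 0.18974759 -0.56898702  0.30322514] [-1.79935618e+02 -1.45439076e-02  1.84360008e+01] [ 0.45325977 -0.42828527  0.32749648]
```

View pics/scene0.png

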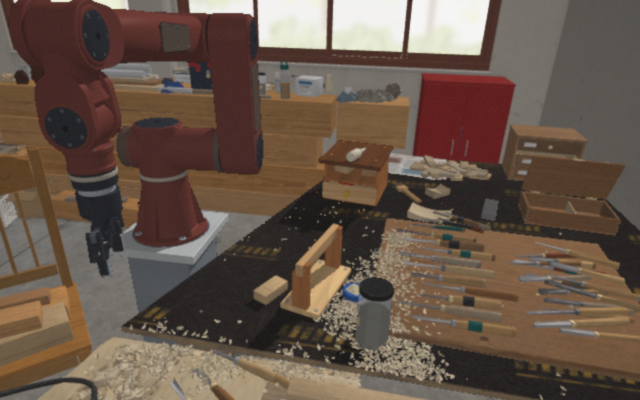

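View pics/top0.png

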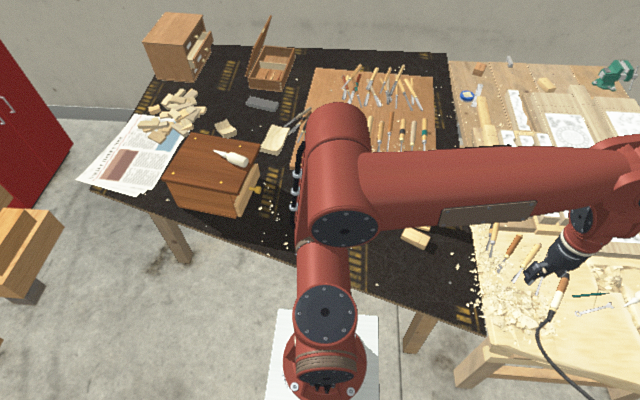

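The scene view shows the chest at about (357,172) and the rest at about (318,275). In the top view the chest is at (215,175) with its knob near (258,188), and the arm hides the rest. I'll zoom in next.

```bash
python3 - <<'E'
import cv2,numpy as np
s=cv2.imread("pics/scene0.png");t=cv2.imread("pics/top0.png")
z=lambda im,x,y,w,h,k:cv2.resize(im[y:y+h,x:x+w],None,fx=k,fy=k,interpolation=cv2.INTER_CUBIC)
a=z(s,315,135,80,75,5);b=z(t,160,128,80+20+0,75+15,4)  # 400x375, 400x360
b=cv2.copyMakeBorder(b,0,15,0,0,cv2.BORDER_CONSTANT)
cv2.imwrite("pics/chest.png",np.hstack([a,b]))
cv2.imwrite("pics/rest.png",z(s,245,220,130,100,6))
E
```

```text
(no output)
```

View pics/chest.png

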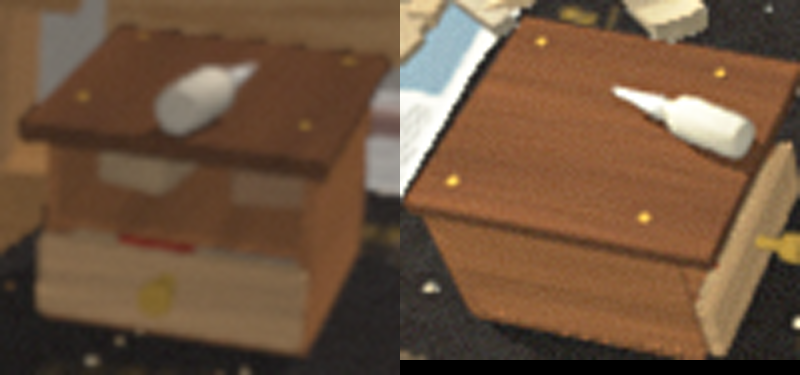

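View pics/rest.png

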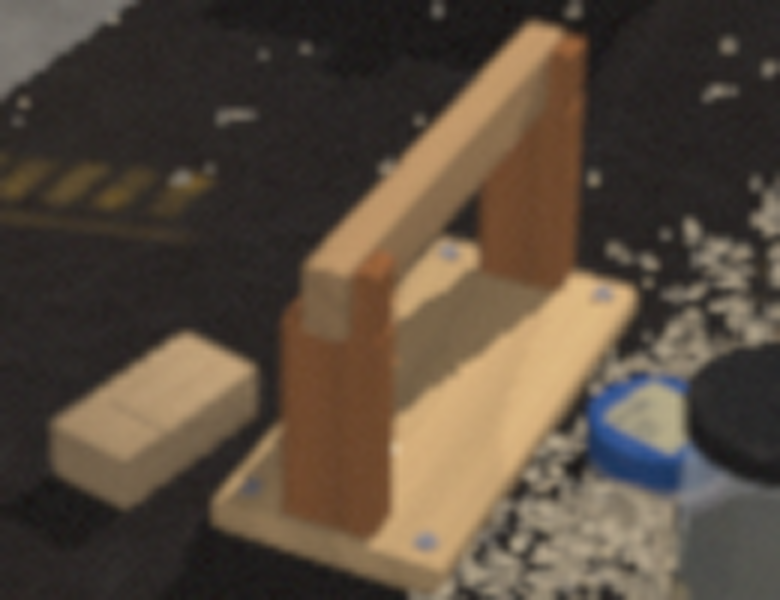

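```bash
cat >fit.py <<'E'
import numpy as np,cv2
from scipy.optimize import least_squares
from plant import robot
def proj(n,P):
    c=robot.get_calibration(n); f=200/np.tan(np.radians(c["vertical_fov"]/2))
    K=np.array([[f,0,c["cx"]],[0,f,c["cy"]],[0,0,1.]])
    return cv2.projectPoints(np.array(P,float),c["rvec"],c["tvec"],K,None)[0][:,0]
def place(p,P):
    c,s=np.cos(p[2]),np.sin(p[2]); P=np.array(P,float)
    return np.c_[p[0]+c*P[:,0]-s*P[:,1],p[1]+s*P[:,0]+c*P[:,1],P[:,2]]
def ray(n,uv,z):  # pixel -> world point at height z
    c=robot.get_calibration(n); f=200/np.tan(np.radians(c["vertical_fov"]/2))
    R=cv2.Rodrigues(c["rvec"])[0]; o=-R.T@c["tvec"]
    d=R.T@np.array([(uv[0]-c["cx"])/f,(uv[1]-c["cy"])/f,1]); return o+d*(z-o[2])/d[2]
def fit(model,obs,p0):  # model(p)->{name:pts}, obs {name:uv}
    r=lambda p:np.concatenate([(proj(n,place(p,P))-obs[n]).ravel() for n,P in model(p).items()])
    s=least_squares(r,p0,loss="soft_l1"); return s.x,r(s.x).reshape(-1,2)
crop=lambda uv,x,y,k:(np.array(uv)+.5)/k-.5+[x,y]
E
python3 - <<'E'
from fit import *
np.set_printoptions(precision=3,suppress=True)
def m(p):
    w,xb,xf=p[3:6]; f=-.162
    return dict(scene=[[f,w,.165],[f,w,.183],[f,-w,.165],[f,-w,.183],[xb,-w,.183],[xb,w,.183],[-.12,-.11,0],[xf,.108,.08],[xf,.108,.014],[xf-.043,0,.058]],
      top=[[f,w,.183],[f,-w,.183],[xb,-w,.183],[xb,w,.183],[xf-.035,0,.058]])
obs=dict(scene=crop([[22,137],[22,125],[327,172],[327,160],[388,60],[122,27],[305,352],[40,233],[40,310],[157,297]],315,135,5),
 top=crop([[311,257],[398,65],[130,18],[3,203],[385,243]],160,128,4))
g=ray("top",crop([[200,130]],160,128,4)[0],.183);print("guess",g)
p,r=fit(m,obs,[g[0],g[1],1.57,.12,.12,-.125]);print("chest",p,np.degrees(p[2]));print(r)
def mr(p):return dict(scene=[[.01,.12,.15],[-.01,.12,.15],[.01,-.12,.15],[.01,.12,.116],[-.01,.12,.116],[.055,.12,.016],[-.055,.12,.016],[-.055,-.12,.016],[.055,.12,0],[-.055,.12,0]])
ob=dict(scene=crop([[305,265],[355,274],[530,20],[303,330],[352,340],[213,500],[440,570],[637,288],[213,522],[440,590]],245,220,6))
g=ray("scene",crop([[425,390]],245,220,6)[0],.016);print(g)
for y0 in(-1,-2,2.,3.1):
    p,r=fit(mr,ob,[g[0],g[1],y0]);print("rest",p,np.degrees(p[2]),abs(r).max())
print(r)
E
```

```text
guess [0.605 0.458 0.183]
chest [ 0.607  0.472  1.415  0.119  0.113 -0.137] 81.05820366368961
[[ 0.154  1.025]
 [ 0.263 -0.979]
 [-0.273  2.1  ]
 [ 0.132 -0.049]
 [ 0.269 -0.807]
 [-0.209 -0.415]
 [ 0.472  1.173]
 [ 0.622  0.233]
 [ 0.179 -0.151]
 [ 0.203  0.455]
 [-1.146  0.875]
 [ 0.249  0.152]
 [-0.89   0.36 ]
 [ 1.21   0.11 ]
 [-0.069  1.331]]
[ 0.553 -0.25   0.016]
rest [ 0.559 -0.243 -3.399] -194.72502159143156 1.42120870779911
rest [ 0.559 -0.243 -3.399] -194.72502201819074 1.421208775278842
rest [ 0.559 -0.243  2.885] 165.27497805813724 1.4212087613017843
rest [ 0.559 -0.243  2.885] 165.27497762884184 1.4212088261617168
[[-0.029 -0.597]
 [-1.016 -0.099]
 [-0.137 -0.453]
 [ 0.307  0.17 ]
 [-0.614  0.554]
 [-0.026 -0.62 ]
 [ 0.464 -0.256]
 [ 0.482 -0.836]
 [ 0.068  0.618]
 [ 0.322  1.421]]
```

Both fits agree to about 1 px: the chest is at (0.607, 0.472) with yaw 81°, and the rest at (0.559, -0.243) with yaw 165.3°. Next I check that the arm can make the knob approach and the pull.

```bash
cat >geo.py <<'E'
from fit import *
from scipy.spatial.transform import Rotation as Rn
np.set_printoptions(precision=3,suppress=True)
yc=np.radians(81.06); X=np.array([np.cos(yc),np.sin(yc),0]); Y=np.array([-X[1],X[0],0])
C=np.array([.607,.472,0]); K=C-.171*X+[0,0,.058]
REST=np.array([.559,-.243,0]); ry=np.radians(165.27)
def tool(d,y):  # rpy for approach d, closing axis y
    x=np.cross(y,d); return Rn.from_matrix(np.c_[x,y,d]).as_euler("xyz",degrees=True)
def knob_dir(t): t=np.radians(t); return np.cos(t)*X-np.sin(t)*np.array([0,0,1])
E
python3 - <<'E'
from geo import *
print(K)
for t in(35,45,55):
  for s in(1,-1):
    d=knob_dir(t); o=tool(d,s*Y)
    print(t,s,o,[None if q is None else np.round(q) for q in (robot.ik(K-d*.054+v,o) for v in(-.1*d,0*d,-.18*X,-.18*X-.1*d))])
o=tool(np.array([0,0,-1]),Y); print(robot.ik([.5,.1,.33],o))
E
```

```text
[0.58  0.303 0.058]
35 1 [180.    55.   -98.94] [array([ -15.,    5.,  -23.,   71.,   55., -100.]), array([ -6.,   7., -27.,  52.,  55., -85.]), array([ -26.,   14.,  -20.,   78.,   52., -118.]), array([ -34.,   15.,  -13.,   93.,   48., -130.])]
35 -1 [180.   -55.    81.06] [array([-15.,   5., -23.,  71.,  55.,  80.]), array([ -6.,   7., -27.,  52.,  55.,  95.]), array([-26.,  14., -20.,  78.,  52.,  62.]), array([-34.,  15., -13.,  93.,  48.,  50.])]
45 1 [-180.     45.    -98.94] [array([-10.,  -0., -22.,  69.,  45., -92.]), array([ -3.,   5., -25.,  54.,  45., -81.]), array([ -22.,    7.,  -23.,   73.,   43., -109.]), array([ -30.,    6.,  -17.,   87.,   41., -118.])]
45 -1 [180.   -45.    81.06] [array([-10.,  -0., -22.,  69.,  45.,  88.]), array([ -3.,   5., -25.,  54.,  45.,  99.]), array([-22.,   7., -23.,  73.,  43.,  71.]), array([-30.,   6., -17.,  87.,  41.,  62.])]
55 1 [-180.     35.    -98.94] [array([ -5.,  -1., -19.,  70.,  35., -85.]), array([  1.,   5., -22.,  57.,  34., -78.]), array([ -18.,    2.,  -24.,   70.,   34., -101.]), array([ -24.,   -0.,  -18.,   83.,   34., -109.])]
55 -1 [180.   -35.    81.06] [array([ -5.,  -1., -19.,  70.,  35.,  95.]), array([  1.,   5., -22.,  57.,  34., 102.]), array([-18.,   2., -24.,  70.,  34.,  79.]), array([-24.,  -0., -18.,  83.,  34.,  71.])]
[ -3.414  -9.34   -6.736  92.605   0.    -84.474]
```

```bash
python3 - <<'E'
from geo import *
d=knob_dir(45); o=tool(d,-Y)
robot.move_pose([.5,.1,.33],tool(np.array([0,0,-1.]),-Y))
robot.move_pose(K-d*.154,o)
s=robot.observe();print(s["time"],s["tool_pos"],K-d*.154,s["ft_force"])
a=robot.grab_frame("scene");b=robot.grab_frame("top")
cv2.imwrite("pics/s1.png",a);cv2.imwrite("pics/t1.png",b)
z=lambda im,x,y,w,h,k:cv2.resize(im[y:y+h,x:x+w],None,fx=k,fy=k,interpolation=cv2.INTER_CUBIC)
cv2.imwrite("pics/c1.png",np.vstack([np.hstack([z(a,300,130,133,100,3),z(b,220,130,133,100,3)]),z(b,240,160,266,100,3)]))
E
```

```text
3.5583 [0.564 0.195 0.168] [0.564 0.196 0.167] [0.684 0.619 1.353]
```

View pics/c1.png

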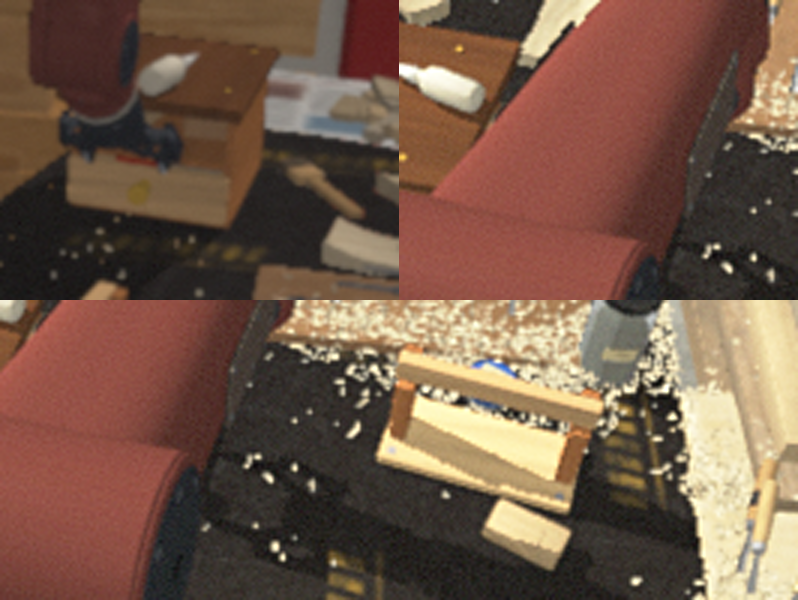

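The fingers straddle the knob line in the scene view, with the knob at about (346,193). The top view now shows the rest, with the far edge of its bar running from (374,176) to (441,193). I'll refit the rest with both views and check the knob against where it should project.

```bash
python3 - <<'E'
from geo import *
def mr(p):return dict(scene=[[.01,.12,.15],[-.01,.12,.15],[.01,-.12,.15],[.01,.12,.116],[-.01,.12,.116],[.055,.12,.016],[-.055,.12,.016],[-.055,-.12,.016],[.055,.12,0],[-.055,.12,0]],
 top=[[-.01,-.12,.15],[-.01,.12,.15],[.055,-.12,.016],[.055,.12,.016]])
ob=dict(scene=crop([[305,265],[355,274],[530,20],[303,330],[352,340],[213,500],[440,570],[637,288],[213,522],[440,590]],245,220,6),
 top=crop([[404,49],[604,100],[379,157],[573,203]],240,160,3))
p,r=fit(mr,ob,[.559,-.243,2.885]);print(p,np.degrees(p[2]));print(r[-4:])
d=knob_dir(45);g=K-d*.1
print("knob head front", (proj("scene",[K-.008*X])-[300,130])*3, "tips", (proj("scene",[g+d*.01+.0495*Y,g+d*.01-.0495*Y])-[300,130])*3)
E
```

```text
[ 0.56  -0.245  2.884] 165.21425241515882
[[-1.303  0.422]
 [-0.259  0.662]
 [-0.973  0.18 ]
 [-1.483  2.542]]
knob head front [[138.698 193.024]] tips [[ 91.249 157.292]
 [168.642 168.553]]
```

The knob projects where I see it, and the rest holds at (0.560, -0.245) with yaw 165.2°. Next I grip the knob and pull.

```bash
python3 - <<'E'
from geo import *
d=knob_dir(45)
T=K-d*.050
hit=robot.line_to(T,vel=.08,guard=15)
s=robot.observe();print(hit,s["tool_pos"]-T,s["ft_force"])
robot.set_gripper(.0)
s=robot.observe();print("grip",s["gripper_width"],s["gripper_force"],s["ft_force"])
p0=s["tool_pos"]
if s["gripper_width"]>.02:
    print(robot.line_to(T-.165*X,vel=.08,guard=45)); s=robot.observe();print((s["tool_pos"]-p0)@X,s["ft_force"],s["gripper_width"])
    print(robot.line_to(T-.20*X,vel=.03,guard=25)); s=robot.observe();print((s["tool_pos"]-p0)@X,s["ft_force"],s["gripper_width"],s["time"])
E
```

```text
False [ 0. -0.  0.] [-0.612  0.292 -0.514]
grip 0.02581173747435742 58.944714455574285 [ 7.131 -0.712 -2.376]
False
-0.1647734505699971 [ 5.523 -1.328  2.246] 0.025981584592989864
True
-0.1754622431618465 [ 5.511  4.485 -0.004] 0.025798191963810994 8.4833
```

```bash
python3 - <<'E'
from geo import *
p0=(K-knob_dir(45)*.05)
for g in(35,50):
    print(robot.line_to(p0-.195*X,vel=.03,guard=g)); s=robot.observe();print((s["tool_pos"]-p0)@X,s["ft_force"],s["gripper_width"],s["time"])
E
```

```text
True
-0.17596739060650474 [ 4.928  4.374 -0.207] 0.025910686796582615 8.75
True
-0.1762410407730228 [ 6.168  5.119 -1.108] 0.02559817001116828 9.0417
```

The pull ends at a firm stop, so I release, back off and look.

```bash
python3 - <<'E'
from geo import *
d=knob_dir(45)
robot.set_gripper(.06)
p=robot.observe()["tool_pos"]
robot.line_to(p-d*.12,vel=.15)
robot.move_pose([.42,-.12,.33],tool(np.array([0,0,-1.]),-Y))
s=robot.observe();print(s["time"],s["ft_force"])
a=robot.grab_frame("scene");b=robot.grab_frame("top")
cv2.imwrite("pics/s2.png",a);cv2.imwrite("pics/t2.png",b)
z=lambda im,x,y,w,h,k:cv2.resize(im[y:y+h,x:x+w],None,fx=k,fy=k,interpolation=cv2.INTER_CUBIC)
cv2.imwrite("pics/c2.png",np.hstack([z(a,305,130,100,100,4),z(b,200,120,100,100,4)]))
E
```

```text
11.3917 [-0.148 -0.222 -0.306]
```

View pics/c2.png

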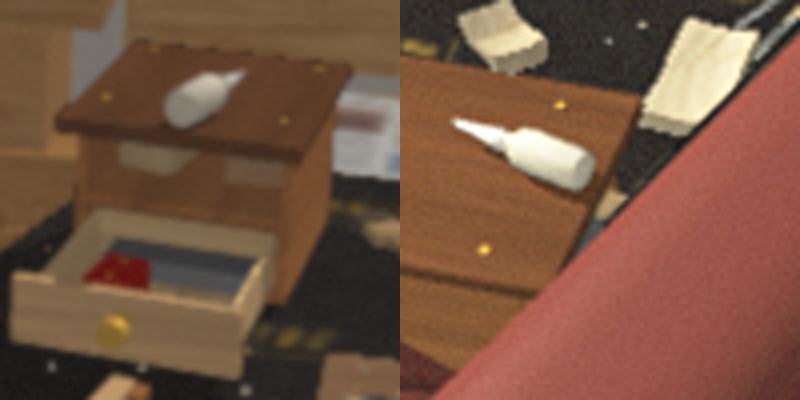

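The drawer is out and the red pad is at about (334,197) in the scene view. The arm blocks the top view, so I swing it aside.

```bash
python3 - <<'E'
from geo import *
q=robot.observe()["q"];print(q); q=np.array(q);q[0]=-75
robot.goto_joints(q)
s=robot.observe();print(s["time"],s["tool_pos"])
a=robot.grab_frame("scene");b=robot.grab_frame("top")
cv2.imwrite("pics/s3.png",a);cv2.imwrite("pics/t3.png",b)
z=lambda im,x,y,w,h,k:cv2.resize(im[y:y+h,x:x+w],None,fx=k,fy=k,interpolation=cv2.INTER_CUBIC)
cv2.imwrite("pics/c3.png",np.hstack([z(a,305,175,80,60,5),z(b,220,160,80,60,5)]))
cv2.imwrite("pics/c4.png",z(b,220,160,80,60,8))
print(proj("top",[C-.25*X+[0,0,.07]]))
E
```

```text
[-33.188 -22.112 -17.567  94.744   0.068  65.731]
12.675 [ 0.234 -0.369  0.328]
[[275.091 191.448]]
```

View pics/c3.png

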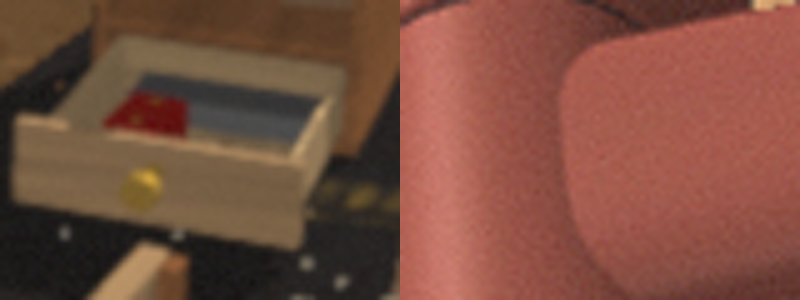

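In this pose the elbow hides the drawer from the top camera. The start pose leaves that region clear, so I go back there.

```bash
python3 - <<'E'
from geo import *
robot.goto_joints([-92,5.964,5.575,89.605,0,77.5])
print(robot.observe()["time"])
a=robot.grab_frame("scene");b=robot.grab_frame("top")
cv2.imwrite("pics/s4.png",a);cv2.imwrite("pics/t4.png",b)
z=lambda im,x,y,w,h,k:cv2.resize(im[y:y+h,x:x+w],None,fx=k,fy=k,interpolation=cv2.INTER_CUBIC)
cv2.imwrite("pics/c5.png",np.hstack([z(a,308,178,66,65,6),z(b,240,155,66,65,6)]))
E
```

```text
13.775
```

View pics/c5.png

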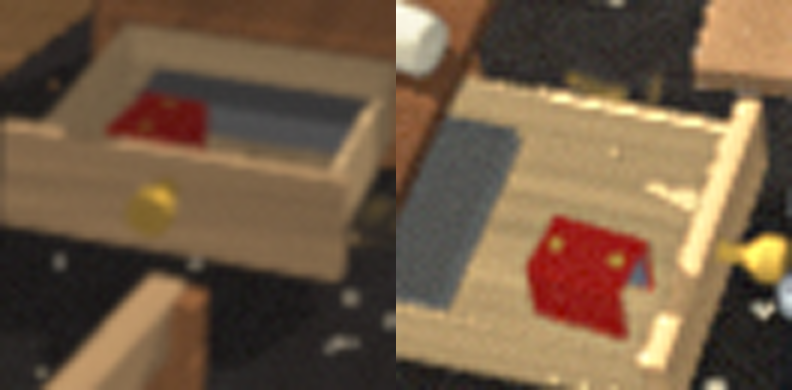

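The top view shows the pad clearly: crown corners near (267,190), (282,195), (278,203) and (262,198), with its open end facing the drawer front. I fit its pose and check the drawer's travel from the knob.

```bash
python3 - <<'E'
from geo import *
def m(p):return dict(top=[[.032,-.023,.07],[-.032,-.023,.07],[-.032,.023,.07],[.032,.023,.07],[.032,.023,.02],[-.032,.023,.02],[-.032,-.023,.02]],scene=[[.032,.023,.07],[.032,-.023,.07]])
t=lambda L:crop(np.array(L)-[396,0],240,155,6)
ob=dict(top=t([[558,215],[649,241],[625,292],[530,260],[535,312],[627,338],[653,288]]),scene=crop([[150,92],[208,98]],308,178,6))
p,r=fit(m,ob,[.57,.22,1.4]);print("pad",p,np.degrees(p[2]));print(r)
q=np.array([p[0],p[1],0])-C;print("pad in chest frame",q@X,q@Y)
f=lambda e:np.r_[(proj("top",[K-e[0]*X])-t([[772,258]])).ravel(),(proj("scene",[K-(e[0]+.008)*X])-crop([[152,208]],308,178,6)).ravel()]
s=least_squares(f,[.18]);print("ext",s.x,f(s.x))
# same camera difference scene: knob shift check of front board corner lower right
for e in(.17,.175,.18):print(e,f([e]))
o=tool(np.array([0,0,-1.]),0*Y+[-np.sin(p[2]),np.cos(p[2]),0]);print(o,robot.ik([p[0],p[1],.11],o))
o=tool(np.array([0,0,-1.]),-(0*Y+[-np.sin(p[2]),np.cos(p[2]),0]));print(o,robot.ik([p[0],p[1],.11],o))
for k in (0,180):
  ro=tool(np.array([0,0,-1.]),np.array([np.cos(ry+np.radians(k)),np.sin(ry+np.radians(k)),0]));print(k,ro,robot.ik([.56,-.245,.2],ro))
E
```

```text
pad [0.543 0.234 1.317] 75.48125518796215
[[-0.336 -0.522]
 [ 0.269 -0.527]
 [-0.568  0.361]
 [-0.757  1.198]
 [ 0.063  0.553]
 [ 0.334  0.668]
 [ 0.686 -0.281]
 [-0.024 -0.07 ]
 [ 1.533  1.132]]
pad in chest frame -0.24501500228936188 0.02648251732240278
ext [0.181] [-0.809  0.755  0.008  1.466]
0.17 [-3.542  0.24   0.862  0.223]
0.175 [-2.249  0.483  0.459  0.81 ]
0.18 [-0.954  0.727  0.054  1.4  ]
[-180.       0.    -104.519] [ 10.664   7.737 -12.845  69.417   0.    -64.818]
[-180.       0.      75.481] [ 10.664   7.737 -12.845  69.417   0.    115.182]
0 [-180.      0.   -104.73] [ -35.87     8.241   -2.774   78.985    0.    -111.14 ]
180 [180.     0.    75.27] [-35.87    8.241  -2.774  78.985   0.     68.86 ]
```

The pad fit is good (in the chest frame, x -0.245 and y +0.026). The knob puts the drawer at 0.18 m, its stop. Now I grasp the pad.

```bash
python3 - <<'E'
from geo import *
o=np.array([180,0,75.5]); P=np.array([.543,.234])
robot.set_gripper(.068)
robot.move_pose([.50,.05,.33],o)
robot.move_pose([*P,.19],o)
print(robot.line_to([*P,.103],vel=.1,guard=10)); s=robot.observe();print(s["time"],s["tool_pos"],s["ft_force"])
robot.set_gripper(.02)
s=robot.observe();print("grip",s["gripper_width"],s["gripper_force"],s["ft_force"])
robot.line_to([*P,.123],vel=.06)
s=robot.observe();print(s["gripper_width"],s["gripper_force"],s["ft_force"],s["time"])
if abs(s["gripper_width"]-.046)<.004:
    robot.line_to([*P,.30],vel=.15)
    robot.move_pose([.56,-.245,.30],[180,0,75.2])
    s=robot.observe();print(s["gripper_width"],s["tool_pos"],s["ft_force"],s["time"])
    robot.line_to([.56,-.245,.245],vel=.08)
    a=robot.grab_frame("scene");b=robot.grab_frame("top")
    cv2.imwrite("pics/s6.png",a);cv2.imwrite("pics/t6.png",b)
    z=lambda im,x,y,w,h,k:cv2.resize(im[y:y+h,x:x+w],None,fx=k,fy=k,interpolation=cv2.INTER_CUBIC)
    cv2.imwrite("pics/c6.png",np.vstack([z(a,245,180,130,100,6)]))
E
```

```text
False
18.725 [0.544 0.234 0.104] [-0.52  -1.201  0.25 ]
grip 0.04579358341797117 61.71941936016083 [ 0.101 -0.602  6.51 ]
0.04565873343437183 61.31907284259796 [ 0.529 -0.08  -1.842] 19.5333
0.04520243725625128 [ 0.56  -0.244  0.3  ] [ 0.495  0.075 -0.898] 22.6167
```

View pics/c6.png

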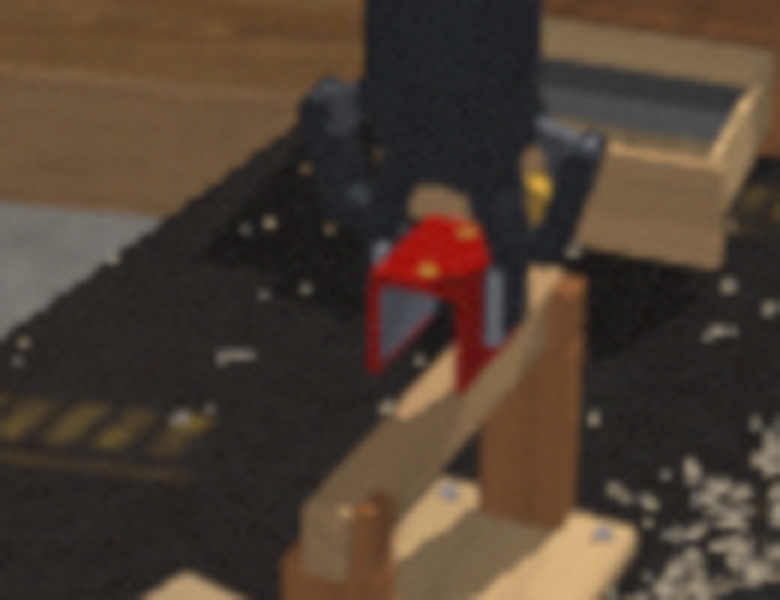

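The pad is held level over the bar. Its near-end crown edge runs from about (307,226) to (325,227), and the left leg foot is near (307,242). I compare that with the projection before lowering.

```bash
python3 - <<'E'
from geo import *
s=robot.observe();print(s["tool_pos"],s["tcp_rot"])
y=np.radians(75.2);z0=.162
# pad own +y = world -x side (left in scene), near end = -x
L=[[-.032,.023,z0+.05],[-.032,-.023,z0+.05],[.032,-.023,z0+.05],[-.032,.023,z0],[-.032,-.023,z0],[-.032,-.018,z0]]
print((proj("scene",place([.56,-.245,y],L))-[245,180]+.5)*6-.5)
B=[[.01,.12,.15],[-.01,.12,.15],[.01,-.12,.15]]
print((proj("scene",place([.56,-.245,2.884],B))-[245,180]+.5)*6-.5)
im=cv2.imread("pics/s6.png").astype(int);b,g,r=im[...,0],im[...,1],im[...,2]
msk=((r>90)&(g<45)&(b<50)).astype(np.uint8);msk[:200]=0;msk[:,:290]=0;msk[260:]=0;msk[:,335:]=0
yy,xx=np.nonzero(msk)
for v in range(yy.min(),yy.max()+1):print(v,"".join(".#"[k] for k in msk[v,300:335]))
E
```

```text
[ 0.56  -0.245  0.246] [179.935   0.026  75.196]
[[372.535 272.092]
 [471.159 295.152]
 [529.356 233.236]
 [371.275 373.652]
 [467.979 397.818]
 [457.325 395.156]]
[[306.263 504.187]
 [350.417 516.233]
 [530.989 259.311]]
217 ..............#######..............
218 .............########..............
219 ............#########....#.........
220 ...........###############.........
221 ...........###############.........
222 ..........#################........
223 ..........#####..##########........
224 .........#####....########.........
225 .......#######....########.........
226 .......########..########..........
227 .......##################..........
228 .......#........#########..........
229 .......#..........#######..........
230 .......#.............####..........
231 .......#..............###..........
232 .......#..............###..........
233 .......#..............###..........
234 .......#.............####..........
235 .......#..............###..........
236 .......#.............####..........
237 .......#..............####.........
238 .......#..............#####........
239 .......#..............#####........
240 .......#..............####.........
241 .......#..............###..........
242 ......................##...........
243 ......................#............
```

It matches within 1 px, so I lower it onto the bar.

```bash
python3 - <<'E'
from geo import *
r=robot.line_to([.56,-.245,.198],vel=.06,guard=10);s=robot.observe();print(r,s["tool_pos"],s["ft_force"])
if not r:
    r=robot.line_to([.56,-.245,.182],vel=.015,guard=6);s=robot.observe();print(r,s["tool_pos"],s["ft_force"],s["torque"],s["gripper_width"],s["time"])
E
```

```text
False [ 0.56  -0.245  0.198] [ 0.37  -0.145 -1.609]
True [ 0.56  -0.245  0.19 ] [-0.26   0.354  4.948] [ 0.055 -0.005 -0.017] 0.04554440832206581 25.125
```

Contact came at z = 0.190, against 0.189 expected for a seated pad. I release, retreat and look.

```bash
python3 - <<'E'
from geo import *
robot.set_gripper(.066)
robot.pause(.3)
robot.line_to([.56,-.245,.30],vel=.1)
robot.move_pose([.45,.0,.35],[180,0,75.2])
s=robot.observe();print(s["time"],s["ft_force"])
a=robot.grab_frame("scene");b=robot.grab_frame("top")
cv2.imwrite("pics/s7.png",a);cv2.imwrite("pics/t7.png",b)
z=lambda im,x,y,w,h,k:cv2.resize(im[y:y+h,x:x+w],None,fx=k,fy=k,interpolation=cv2.INTER_CUBIC)
cv2.imwrite("pics/c7.png",np.hstack([z(a,240,130,160,200,2.5),z(b,360,150,100,125,4)]))
y=np.radians(75.2);z0=.106
L=[[-.032,.023,z0+.05],[-.032,-.023,z0+.05],[.032,-.023,z0+.05],[.032,.023,z0+.05],[-.032,.023,z0],[-.032,-.023,z0]]
P=place([.56,-.245,y],L)
print((proj("scene",P)-[240,130]+.5)*2.5-.5);print((proj("top",P)-[360,150]+.5)*4-.5+[400,0])
E
```

```text
28.075 [-0.462 -0.839 -0.919]
[[166.845 285.367]
 [207.044 295.489]
 [230.862 268.032]
 [192.135 258.761]
 [166.342 325.923]
 [205.775 336.46 ]]
[[616.689 173.717]
 [626.726 134.744]
 [554.648 116.541]
 [543.281 154.761]
 [606.24  208.773]
 [616.194 170.229]]
```

View pics/c7.png

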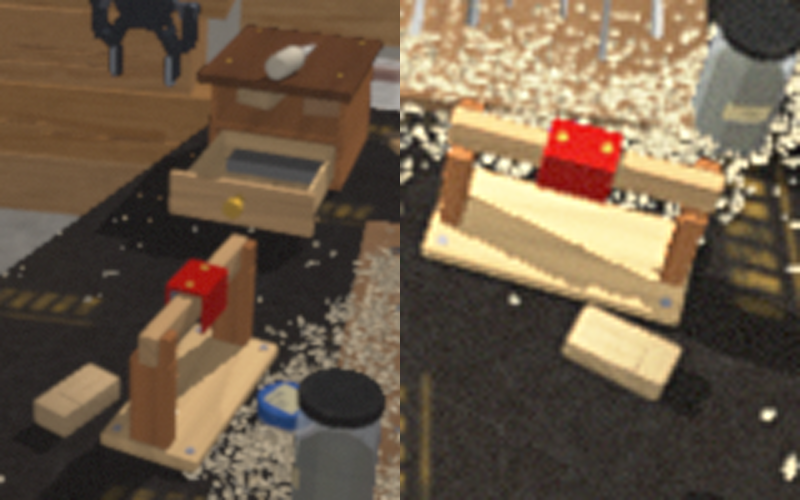

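The pad sits astride the bar, square, fully down and midway between the posts. The drawer is out, and the tin, offcut and bottle are where they were, so I hand in.

```bash
python3 -c "
from plant import robot
print(robot.job_done())"
```

```text
the job is handed in; nothing more can be done
None
```

The job is handed in at about 28 s of robot time: the drawer is out at its stop, and the red pad sits square and seated on the bar, about midway between the posts, with the tin, offcut and bottle left where they were.

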